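# Charge the finishing bowl with polishing balls using a hand scoop

## Task

Take the scoop from its mat, scoop white polishing balls out of the steel tray and tip at least three of them into the green finishing bowl; then stand the scoop back upright on its mat and let go. Move the balls with the scoop only, never with the gripper; every ball must end up in the bowl or still in the tray, and the wooden block, the turned part and the oil bottle are to be left alone.

Things in the scene. Friction and masses are not known exactly. Their poses are not given: they have to be found in the camera images.
- tray: Open steel tray, fixed to the bench: inner floor 230 long (its x, -115 to 115) x 98 wide (its y), 3 above the bench; walls 3 thick, rim 40 above the bench; the far end wall (+x) leans outwards by 30 degrees, from x = 115 at the floor. Origin: underside, below the floor's centre; x axis along its length, away from the robot. The balls start in the half towards +x.
- scoop: Loose aluminium scoop, about 0.2 kg, flat on the mat. Pan 90 long (x) x 84 wide (y), floor 2 thick, sides 28 (lower towards the lip) and back wall 30 high, front (+x) open. Orange bar handle 16 wide (y) x 16 high along x, from x = -56 to +30, centre line 60 above the underside, on a post at the back wall. Origin: centre of the pan's underside; x out of the open front, z up.
- scoop_grip (a point): Middle of the scoop's handle bar: x = -13, z = 60 in the scoop's frame.
- scoop_lip (a point): Middle of the open front edge of the pan, on its underside: x = 45, z = 0 in the scoop's frame.
- scoop_pan (a point): Point in the middle of the pan, 12 above its underside.
- mat: Thin black rubber mat 150 (x) x 110 (y) x 4, fixed to the bench; the scoop's place. Origin: centre of its underside; x along its length.
- bowl: Green open bowl of a vibratory finishing machine on a round grey base, fixed to the bench: rim 110 above the bench, outer diameter 176 and inner 166 at the rim, inner floor 36 above the bench, inner diameter 130 at the floor. Origin: centre of the underside of its base.
- bowl_mouth (a point): Centre of the bowl's mouth, at rim height.
- ball1: White ceramic polishing ball, 20 in diameter, 16 g. Origin: its centre.
- ball2: White ceramic polishing ball, 20 in diameter, 16 g. Origin: its centre.
- ball3: White ceramic polishing ball, 20 in diameter, 16 g. Origin: its centre.
- ball4: White ceramic polishing ball, 20 in diameter, 16 g. Origin: its centre.
- ball5: White ceramic polishing ball, 20 in diameter, 16 g. Origin: its centre.
- ball6: White ceramic polishing ball, 20 in diameter, 16 g. Origin: its centre.
- block: Bystander: loose wooden block 60 x 35 x 28. Origin: centre of its underside.
- part: Bystander: loose turned aluminium part, diameter 38, 30 high, grooved. Origin: centre of its underside.
- oiler: Bystander: small yellow oil bottle, diameter 40, 100 high, standing. Origin: centre of its underside.

How it is judged:
By the outcome, as a careful person would: the job done as asked, in the order asked, and still so for the second after the job is handed in, with the robot touching nothing.
It also fails if it takes over 61 s, if anything falls off the work surface, if the arm or the gripper's body presses on something with over 40 N, if the wrist force passes 120 N, or if a joint passes its speed limit or range.

## Robot

A 6-joint arm with a two-finger parallel gripper is mounted at the origin on the work surface. World frame = base frame: x ahead of the robot, y to its left, z up, the work surface at z = 0. Lengths are in m, angles in degrees, forces in N, time in s.
With the tool pointing down it reaches from about 0.4 to 0.825 m from the base axis. Payload 7 kg.
Tool frame: the origin (TCP) lies at the centre of the arm's flange, where the gripper is bolted on; the fingertips stand 178 mm ahead of it and the grasp point (between the pads) lies 159 mm ahead of it (tip_reach is the distance from the TCP to the fingertips, in m); z points along the fingers, y is the line along which they close (so a half turn about z gives the same grasp; the last joint's range is limited). The gripper opens to 88 mm and grips with 3 to 60 N. Pads are 19 mm wide; open, the fingers measure 130 mm over their backs; the gripper's body (78 mm by 193 mm) begins 47 mm behind the grasp point.
Start: joints at [-48.868, 20.546, 0.682, 0, -70.136, -16.507], TCP at [0.281, -0.614, 0.405] pointing down, gripper open.
Joint ranges: [-176.03, 176.03], [-82.01, 121.73], [-58.28, 71.71], [-173.87, 95.51], [-174.79, -0.11], [-173.66, 173.66]. Speed limits (degrees/s): [136.94, 136.94, 172.46, 180, 180, 180].

## Interface

Orientations are given as [roll, pitch, yaw] about the fixed x, y, z axes, in that order (R = Rz(yaw) Ry(pitch) Rx(roll)).
In Python, from plant import * gives the robot as it stands.
- The arm moves only by the shell command python3 -m handwheel 'ROWS'. ROWS is JSON, a list of rows, each a list of 7 numbers: the opening, from -1 (shut) to 1 (fully open), then the shift along the tool's x, y, z as a fraction of full scale, then the turn, a rotation vector about the tool's x, y, z as a fraction of full scale. A call has 1 to 5 rows; each row shifts and turns the commanded pose from where the row before left it, along the tool's axes as they then stand; what a row does not reach is not made up. Full scale, the value 1, is 0.025 m for a shift and 6 degrees for a turn. A row lasts 1/8 s, in which the tool goes at most 62.5 mm and 10.7 degrees, less where a joint would pass 70% of its speed; a pose out of reach is approached as far as the arm can. A call with a number of a shift or a turn outside -1 to 1 is refused whole. A call with a gripper value outside its range is refused whole. The fingers move at their own pace and stop on an object; the grip force is fixed at half the most. Time passes only in rows, so rows that do not move let the fingers close. It gives the time, the measured TCP pose, the force, the opening and the grip force at its end, in the units of the state.
- get_obs(): the state, without advancing time (a new reading comes with each control period).
- snapshot(name): name is "side" or "top"; returns a dict with "color" (420x560x3 uint8, red, green, blue), "fx", "fy", "cx", "cy" (pixels), "k1" (the pictures are not rectified: a ray, as slopes to the right and down, at radius r is drawn at 1 + k1 r^2 times it, then the intrinsics apply), "R" (3x3) and "t" (3): a world point X has camera coordinates R X + t. Camera axes: x right, y down, z forward; pixel columns grow to the right and rows downward; lengths in m; the calibration is good to about 2 mm. A picture is of the moment at which its call begins. There is no depth.
- close_job(): hands the job in; it is judged then, once.
The state is a dict: "clock": time; "joint_pos": joint angles; "qvel": joint speeds; "tau": joint torques, N m; "tool_pos": TCP position; "orientation": TCP orientation; "force": force on the tool from outside, world axes, zero at the start; "moment": the same for the moment, N m; "opening": finger opening in m; "gripper_force": force on a finger pad.
Only numpy, scipy, OpenCV 4.12 (cv2) and the standard library are available. Lean on these libraries where they do the work, as an engineer would, in place of code of your own. Each camera call takes 0.05 s, during which the arm holds its last target. There are 200 camera calls.

## Working session

There is one attempt and no reset: what is moved stays moved. The work goes in short steps, Python scripts to look and compute and a shell command to move; the robot and the scene stay as the last step left them, time stands still between calls to the robot, and variables do not carry over. Pictures are saved under pics/ and viewed, at most 10 in all, crops included, and the job is handed in when it is done.

```bash
ls; mkdir -p pics
python3 - <<'E'
from plant import *
import cv2
o=get_obs(); print(o['clock'],o['tool_pos'],o['orientation'],o['opening'])
for n in ("side","top"):
    s=snapshot(n); cv2.imwrite(f"pics/{n}0.png",s["color"][:,:,::-1])
    print({k:(v if k!="color" else 0) for k,v in s.items()})
E
```

```text
pics
0.0 [ 0.28121332 -0.61341933  0.40372052] [ 1.79906067e+02 -6.20886714e-03 -1.55380911e+02] 0.08778250491115219
{'color': 0, 'fx': 506.45181815156474, 'fy': 506.45181815156474, 'cx': 274.24719067714693, 'cy': 216.83254158287008, 'k1': -0.160191840505677, 'R': array([[-0.94571907, -0.32483727,  0.00980788],
       [-0.25020488,  0.70851405, -0.65985253],
       [ 0.20739568, -0.6264891 , -0.75133111]]), 't': array([0.56631689, 0.20749213, 0.78671909])}
{'color': 0, 'fx': 468.50476593015173, 'fy': 468.50476593015173, 'cx': 278.1761990683909, 'cy': 210.8622503533885, 'k1': -0.016608920520258873, 'R': array([[-0.01657704, -0.99983131,  0.00790887],
       [-0.98272618,  0.01483425, -0.18447004],
       [ 0.1843216 , -0.01083022, -0.98280632]]), 't': array([0.00139663, 0.62085368, 0.77918427])}
```

View pics/top0.png

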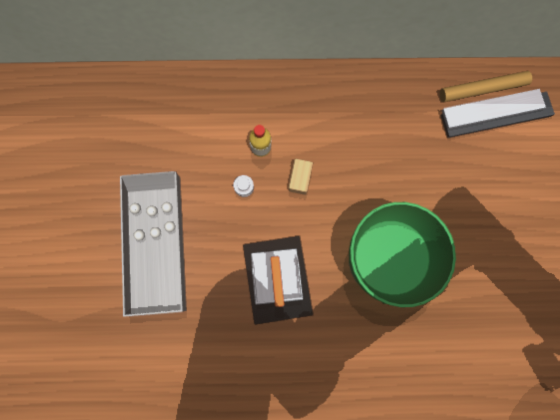

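View pics/side0.png

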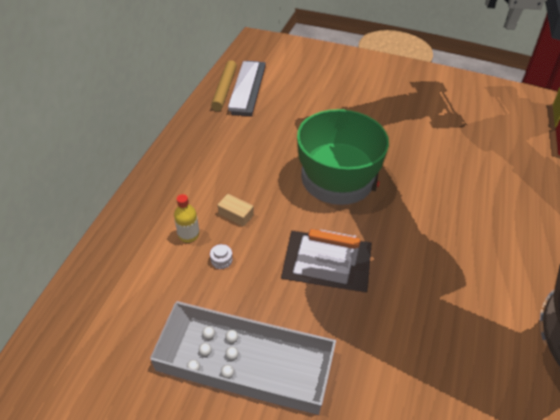

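The top view shows the tray (cols 122–185, rows 173–315) with six balls near its far end (rows 208–236). The scoop on its mat is around (278,280), opening away from the robot, and the bowl is at about (402,255). In the side view the tray is at lower left, with the scoop at (328,258) and the bowl at (342,150).

```bash
cat > h.py <<'E'
from plant import *
import numpy as np, cv2
def K(s): return np.array([[s['fx'],0,s['cx']],[0,s['fy'],s['cy']],[0,0,1]]),np.array([s['k1'],0,0,0,0.])
def pt(s,uv,z):
    k,d=K(s); n=cv2.undistortPointsIter(np.float64(uv).reshape(-1,1,2),k,d,None,None,(3,50,1e-9)).reshape(-1,2)
    r=np.c_[n,np.ones(len(n))]@s['R']; c=-s['R'].T@s['t']
    return c+r*((z-c[2])/r[:,2])[:,None]
def px(s,X):
    k,d=K(s); return cv2.projectPoints(np.float64(X).reshape(-1,3),cv2.Rodrigues(s['R'])[0],s['t'],k,d)[0].reshape(-1,2)
def orange(s,z=None):
    h=cv2.cvtColor(s['color'],cv2.COLOR_RGB2HSV)
    m=cv2.inRange(h,(5,215,150),(13,255,255)); n,l,st,c=cv2.connectedComponentsWithStats(m)
    i=1+np.argmax(st[1:,4]); return np.argwhere(l==i)[:,::-1],c[i],st[i]
E
python3 - <<'E'
from h import *
s=snapshot("top");q=snapshot("side")
for S in(s,q):
    p,c,st=orange(S); print(c,st,cv2.minAreaRect(np.float32(p)))
p,c,st=orange(s); P=pt(s,p,0.072)[:,:2]; r=cv2.minAreaRect(np.float32(P)*1000); print("handle",r,cv2.boxPoints(r))
h=cv2.cvtColor(s['color'],cv2.COLOR_RGB2HSV)
g=cv2.inRange(h,(55,120,30),(80,255,255)); c=max(cv2.findContours(g,0,1)[0],key=cv2.contourArea)
G=pt(s,c.reshape(-1,2),.11)[:,:2]; print("bowl",cv2.minEnclosingCircle(np.float32(G)*1000))
w=cv2.inRange(h,(0,0,170),(180,60,255)); n,l,st,c=cv2.connectedComponentsWithStats(w)
for i in range(1,n):
    if st[i,4]>15 and c[i][0]<190: print("ball",c[i],st[i,4],pt(s,c[i],.013).round(4))
a=cv2.resize(s['color'][165:325,110:195],None,fx=3.6,fy=3.6,interpolation=2)
b=cv2.resize(s['color'][230:330,235:320],None,fx=5.4,fy=5.4,interpolation=2)
H=576
b=cv2.copyMakeBorder(b,0,H-b.shape[0],0,0,0) if b.shape[0]<H else b
cv2.imwrite("pics/c.png",np.hstack([a[:H],b[:H]])[:,:,::-1]); print(a.shape,b.shape)
E
```

```text
Traceback (most recent call last):
  File "h.py", line 13, in orange
    i=1+np.argmax(st[1:,4]); return np.argwhere(l==i)[:,::-1],c[i],st[i]
        ~~~~~~~~~^^^^^^^^^^
ValueError: attempt to get argmax of an empty sequence
```

```bash
cat > m.py <<'E'
from h import *
s={'color':cv2.imread('pics/top0.png')[:,:,::-1].copy()}; q={'color':cv2.imread('pics/side0.png')[:,:,::-1].copy()}
S=snapshot("top");s={**S,**s}; Q=snapshot("side"); q={**Q,**q}
hh=cv2.cvtColor(s['color'],cv2.COLOR_RGB2HSV); print(hh[[262,275,290,300],[276,277,278,279]],hh[330,240], s['color'][275,277])
for A in(s,q):
    p,c,st=orange(A); print(c,st,cv2.minAreaRect(np.float32(p)))
p,c,st=orange(s); P=pt(s,p,0.072)[:,:2]; r=cv2.minAreaRect(np.float32(P)*1000); print("handle",r,cv2.boxPoints(r))
h=hh
g=cv2.inRange(h,(55,120,30),(80,255,255)); c=max(cv2.findContours(g,0,1)[0],key=cv2.contourArea)
G=pt(s,c.reshape(-1,2),.11)[:,:2]; print("bowl",cv2.minEnclosingCircle(np.float32(G)*1000))
w=cv2.inRange(h,(0,0,185),(180,60,255)); n,l,st,c=cv2.connectedComponentsWithStats(w)
for i in range(1,n):
    if st[i,4]>15 and c[i][0]<190: print("ball",c[i],st[i,4],pt(s,c[i],.013).round(4))
a=cv2.resize(s['color'][165:325,110:195],None,fx=3.6,fy=3.6,interpolation=2)
b=cv2.resize(s['color'][230:330,235:320],None,fx=5.4,fy=5.4,interpolation=2)
b=cv2.copyMakeBorder(b,0,576-b.shape[0],0,0,0)
cv2.imwrite("pics/c.png",np.hstack([a,b])[:,:,::-1]); print(a.shape,b.shape)
E
sed -i 's/(5,215,150),(13,255,255)/(4,170,165),(14,255,255)/' h.py
python3 m.py
```

```text
[[ 14 165 213]
 [ 14 163 214]
 [ 14 163 213]
 [ 14 164 212]] [ 12 142  95] [214 141  77]
[254.  129.5] [254 128   1   4   4] ((254.0, 129.5), (3.0, 0.0), -90.0)
[333.01027397 236.93150685] [309 229  51  15 292] ((334.0429992675781, 236.78018188476562), (50.60572052001953, 6.805744171142578), 11.070201873779297)
handle ((769.0098876953125, 33.100284576416016), (1.0306015610694885e-05, 5.732248306274414), 89.6118392944336) [[766.1438    33.119698]
 [771.876     33.080864]
 [771.876     33.08087 ]
 [766.1438    33.119705]]
bowl ((536.0639038085938, -211.76002502441406), 87.06011962890625)
ball [154.07966706 250.77249306] 5046 [[0.5574 0.2222 0.013 ]]
ball [122.  262.5] 20 [[0.5367 0.2807 0.013 ]]
(576, 306, 3) (576, 459, 3)
```

View pics/c.png

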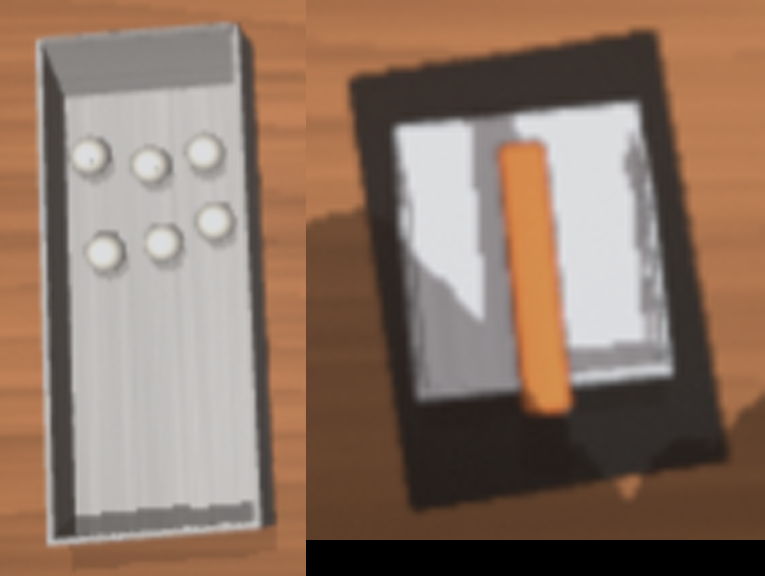

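Zoomed crop: the tray's outer rim corners are at crop (38,40), (236,24), (260,526) and (50,544), with the floor's far edge from (66,97) to (234,82). Handle corners are (500,146), (546,142), (571,410) and (525,412). Mat corners are (350,78), (655,32), (727,458) and (412,508).

Run:
```python
from h import *
s=snapshot("top");q=snapshot("side")
f=lambda L:[(110+(a-1.3)/3.6,165+(b-1.3)/3.6) for a,b in L]
g=lambda L:[(235+(a-306-2.2)/5.4,230+(b-2.2)/5.4) for a,b in L]
print("cam",-s['R'].T@s['t'])
def rep(n,P):
    P=P*1000; print(n,P[:,:2].round(1).tolist(),"mean",P.mean(0).round(1)); 
    if len(P)==4:
        print("  yaw left/right",[np.degrees(np.arctan2(*(a-b)[1::-1])).round(2) for a,b in((P[0],P[3]),(P[1],P[2]))],"front/back",[np.degrees(np.arctan2(*(a-b)[1::-1])).round(2)-90 for a,b in((P[0],P[1]),(P[3],P[2]))])
rep("tray",pt(s,f([(38,40),(236,24),(260,526),(50,544)]),.04))
rep("floor",pt(s,f([(66,97),(234,82)]),.003))
rep("handle",pt(s,g([(500,146),(546,142),(571,410),(525,412)]),.072))
rep("mat",pt(s,g([(350,78),(655,32),(727,458),(412,508)]),.004))
B=pt(s,f([(89,156),(151,164),(205,152),(105,252),(162,243),(215,221)]),.013); print("balls",B.round(3).tolist())
# side orange centroid check
p,c,st=orange(q); print("side handle centroid @.066",pt(q,c,.066))
h=cv2.cvtColor(s['color'],cv2.COLOR_RGB2HSV)
```

```text
cam [4.66531828e-01 6.25233541e-04 8.80305082e-01]
tray [[694.6, 282.5], [701.6, 180.9], [448.4, 163.3], [441.3, 265.3]] mean [571.5 223.   40. ]
  yaw left/right [np.float64(3.88), np.float64(3.98)] front/back [np.float64(3.9200000000000017), np.float64(3.9599999999999937)]
floor [[673.0, 278.5], [679.9, 189.1]] mean [676.5 233.8   3. ]
handle [[538.1, 6.2], [539.1, -8.5], [455.0, -14.9], [454.6, -0.4]] mean [496.7  -4.4  72. ]
  yaw left/right [np.float64(4.59), np.float64(4.36)] front/back [np.float64(4.060000000000002), np.float64(1.4899999999999949)]
mat [[568.5, 58.5], [583.0, -47.9], [437.2, -68.7], [422.5, 38.1]] mean [502.8  -5.    4. ]
  yaw left/right [np.float64(7.98), np.float64(8.13)] front/back [np.float64(7.739999999999995), np.float64(7.840000000000003)]
balls [[0.639, 0.262, 0.013], [0.634, 0.229, 0.013], [0.64, 0.201, 0.013], [0.588, 0.252, 0.013], [0.592, 0.222, 0.013], [0.603, 0.195, 0.013]]
side handle centroid @.066 [[ 0.49807898 -0.0079613   0.066     ]]
```

```bash
cat > rel.py <<'E'
# usage: rel.py gx gy gz nosepitch yaw : grasp point target (m), scoop yaw, nose-down pitch(+) -> tool-frame totals in units
import sys; from h import *
from scipy.spatial.transform import Rotation as Ro
x,y,z,p,w=map(float,sys.argv[1:6]); o=get_obs()
Rs=Ro.from_euler('xyz',[0,p,w],degrees=True); Rt=Rs*Ro.from_euler('y',180,degrees=True)
Rc=Ro.from_euler('xyz',o['orientation'],degrees=True); off=np.array([0,0,.159])
g=np.array(o['tool_pos'])+Rc.apply(off)
T=np.array([x,y,z])-Rt.apply(off)
sc=(Rc*Ro.from_euler('y',180,degrees=True)).as_euler('xyz',degrees=True)
print("t",round(o['clock'],2),"grasp",g.round(4),"scoop rpy",sc.round(2),"open",round(o['opening'],4),"F",np.round(o['force'],1))
print("shift units (now axes)",(Rc.inv().apply(T-o['tool_pos'])/.025).round(2),"(target axes)",(Rt.inv().apply(T-o['tool_pos'])/.025).round(2),"turn units",((Rc.inv()*Rt).as_rotvec(degrees=True)/6).round(2))
E
H="python3 -m handwheel"
$H '[[1,0,0,0,0,0,0.84],[1,0,0,0,0,0,0.84],[1,0,0,0,0,0,0.84],[1,0,0,0,0,0,0.84]]'
for i in 1 ; do
$H '[[1,-0.42,0.94,0.16,0,0,0],[1,-0.42,0.94,0.16,0,0,0],[1,-0.42,0.94,0.16,0,0,0],[1,-0.42,0.94,0.16,0,0,0],[1,-0.42,0.94,0.16,0,0,0]]'
$H '[[1,-0.42,0.94,0.16,0,0,0],[1,-0.42,0.94,0.16,0,0,0],[1,-0.42,0.94,0.16,0,0,0],[1,-0.42,0.94,0.16,0,0,0],[1,-0.42,0.94,0.16,0,0,0]]'
$H '[[1,-0.42,0.94,0.16,0,0,0],[1,-0.42,0.94,0.16,0,0,0],[1,-0.42,0.94,0.16,0,0,0],[1,-0.42,0.94,0.16,0,0,0],[1,-0.42,0.94,0.16,0,0,0]]'
$H '[[1,-0.42,0.94,0.16,0,0,0],[1,-0.42,0.94,0.16,0,0,0],[1,-0.42,0.94,0.16,0,0,0],[1,-0.42,0.94,0.16,0,0,0],[1,-0.42,0.94,0.16,0,0,0]]'
done
python3 rel.py 0.497 -0.005 0.064 0 4.4
```

```text
clock: 0.9
tool_pos: [0.2812, -0.6136, 0.4047]
orientation: [180.0, -0.0, -175.7]
force: [-0.0, -0.7, 0.6]
opening: 0.0877
gripper_force: 0.0
clock: 1.52
tool_pos: [0.3246, -0.4916, 0.3847]
orientation: [-180.0, 0.0, -175.5]
force: [0.2, 0.3, -0.1]
opening: 0.0874
gripper_force: 0.0
clock: 2.15
tool_pos: [0.3678, -0.3703, 0.3647]
orientation: [-180.0, 0.0, -175.5]
force: [0.9, -0.2, 0.1]
opening: 0.0874
gripper_force: 0.0
clock: 2.78
tool_pos: [0.411, -0.2491, 0.3448]
orientation: [-180.0, 0.0, -175.5]
force: [0.5, 0.1, 0.1]
opening: 0.0875
gripper_force: 0.0
clock: 3.4
tool_pos: [0.4542, -0.1279, 0.3248]
orientation: [-180.0, 0.0, -175.5]
force: [0.6, 0.1, -0.8]
opening: 0.0877
gripper_force: 0.0
t 3.4 grasp [ 0.4543 -0.1279  0.1658] scoop rpy [-0.   -0.03  4.47] open 0.0877 F [ 0.6  0.1 -0.8]
shift units (now axes) [-2.09  4.77  4.07] (target axes) [-2.08  4.77  4.07] turn units [-0.    0.01  0.01]
```

```bash
H="python3 -m handwheel"
$H '[[1,-0.42,0.95,0,0,0,0],[1,-0.42,0.95,0,0,0,0],[1,-0.42,0.95,0,0,0,0],[1,-0.42,0.95,0,0,0,0],[1,-0.42,0.95,0,0,0,0]]' | head -2
$H '[[1,0,0,0.9,0,0,0],[1,0,0,0.9,0,0,0],[1,0,0,0.9,0,0,0],[1,0,0,0.9,0,0,0],[1,0,0,0.47,0,0,0]]' | head -2
python3 - <<'E'
from h import *
s=snapshot("top");q=snapshot("side")
a=cv2.resize(s['color'][200:340,200:360],None,fx=2.5,fy=2.5);b=cv2.resize(q['color'][160:300,260:420],None,fx=2.5,fy=2.5)
cv2.imwrite("pics/g1.png",np.hstack([a,b])[:,:,::-1])
E
```

```text
clock: 4.03
tool_pos: [0.4973, -0.0053, 0.3249]
clock: 4.65
tool_pos: [0.4969, -0.0063, 0.222]
```

View pics/g1.png

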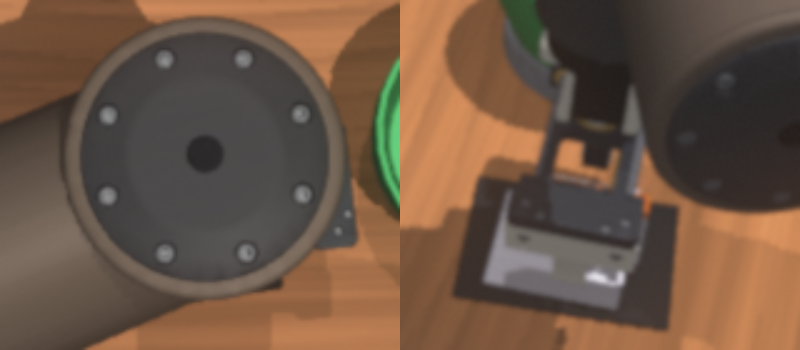

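In the side crop the fingers straddle the handle (orange visible at the right finger, crop ~(645,205)). I'll close on it and lift.

```bash
H="python3 -m handwheel"
$H '[[-1,0,0,0,0,0,0],[-1,0,0,0,0,0,0],[-1,0,0,0,0,0,0],[-1,0,0,0,0,0,0],[-1,0,0,0,0,0,0]]'
$H '[[-1,0,0,0,0,0,0],[-1,0,0,0,0,0,0],[-1,0,0,0,0,0,0],[-1,0,0,-0.4,0,0,0],[-1,0,0,-0.8,0,0,0]]'
python3 rel.py 0.497 -0.005 0.144 0 3.9
```

```text
clock: 5.38
tool_pos: [0.4971, -0.0062, 0.2231]
orientation: [180.0, 0.0, -175.5]
force: [0.3, 0.1, -1.6]
opening: 0.0432
gripper_force: 0.0
clock: 6.0
tool_pos: [0.4967, -0.0063, 0.253]
orientation: [-180.0, -0.1, -175.5]
force: [0.2, 0.2, -1.2]
opening: 0.0157
gripper_force: 30.0
t 6.0 grasp [ 0.4964 -0.0064  0.094 ] scoop rpy [-0.03  0.12  4.45] open 0.0157 F [ 0.2  0.2 -1.2]
shift units (now axes) [-0.01  0.05 -2.  ] (target axes) [-0.02  0.05 -2.  ] turn units [-0.   -0.02  0.09]
```

```bash
H="python3 -m handwheel"
$H '[[-1,0,0,-0.8,0,0,0.09],[-1,0,0.1,-0.9,0,0,0],[-1,0,0.5,-0.3,0,0,0],[-1,0,0.9,0,0,0,0],[-1,0,0.9,0,0,0,0]]' |head -2
$H '[[-1,0,0.9,0,0,0,0],[-1,0,0.9,0,0,0,0],[-1,0,0.9,0,0,0,0],[-1,0,0.9,0,0,0,0],[-1,0,0.9,0,0,0,0]]' |head -2
$H '[[-1,0,0.9,0,0,0,0],[-1,0,0.7,0,0,0,0],[-1,0,0.4,0,0,0,0],[-1,0,0,0,0,0,0]]' 
python3 rel.py 0.4928 0.2176 0.110 0 3.93
python3 - <<'E'
from h import *
s=snapshot("top");q=snapshot("side")
a=cv2.resize(s['color'][160:330,90:260],None,fx=2.3,fy=2.3);b=cv2.resize(q['color'][240:410,140:310+20],None,fx=2.3,fy=2.3)
cv2.imwrite("pics/g2.png",np.hstack([a,b])[:,:800,::-1])
E
```

```text
clock: 6.62
tool_pos: [0.4926, 0.0546, 0.3028]
clock: 7.25
tool_pos: [0.4847, 0.1671, 0.3025]
clock: 7.75
tool_pos: [0.4818, 0.2163, 0.3028]
orientation: [-180.0, -0.0, -176.0]
force: [0.7, 0.2, -1.7]
opening: 0.0158
gripper_force: 30.0
t 7.75 grasp [0.4818 0.2162 0.1438] scoop rpy [-0.01  0.01  3.97] open 0.0158 F [ 0.7  0.2 -1.7]
shift units (now axes) [-0.44  0.02  1.35] (target axes) [-0.44  0.02  1.35] turn units [-0.   -0.    0.01]
```

View pics/g2.png

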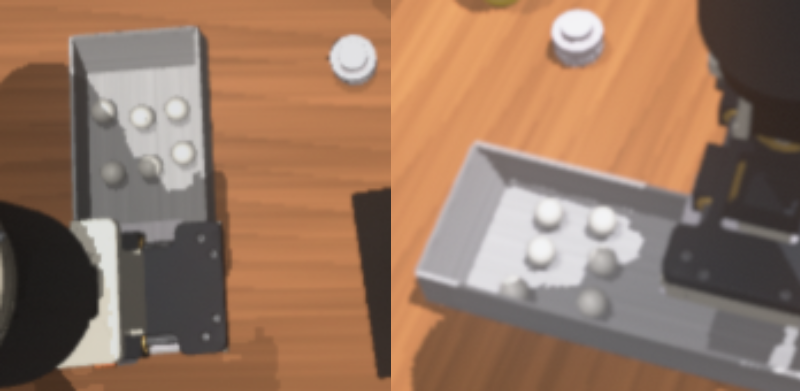

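The balls are undisturbed in the far half and the scoop hangs over the near half. Next I descend into the tray.

```bash
H="python3 -m handwheel"
$H '[[-1,-0.22,0,0.4,0,0,0],[-1,-0.22,0.02,0.8,0,0,0],[-1,0,0,0.8,0,0,0],[-1,0,0,0.6,0,0,0],[-1,0,0,0.3,0,0,0]]' |grep -E "pos|force"
$H '[[-1,0,0,0.1,0,0.17,0],[-1,0,0,0.1,0,0.17,0],[-1,0,0,0.05,0,0,0],[-1,0,0,0,0,0,0]]' |grep -E "pos|force|ori"
python3 rel.py 0.4928 0.2176 0.065 2 3.93
```

```text
tool_pos: [0.4928, 0.2166, 0.2292]
force: [-0.6, -0.6, -2.1]
gripper_force: 30.0
tool_pos: [0.4948, 0.2182, 0.226]
orientation: [179.8, -1.8, -176.0]
force: [6.1, -1.1, -0.3]
gripper_force: 30.0
t 8.97 grasp [0.4899 0.2183 0.0671] scoop rpy [0.16 1.76 3.99] open 0.016 F [ 6.1 -1.1 -0.3]
shift units (now axes) [-0.14 -0.02  0.08] (target axes) [-0.14 -0.02  0.08] turn units [0.03 0.04 0.01]
```

```bash
H="python3 -m handwheel"
$H '[[-1,-0.3,0,0,0,0,0],[-1,-0.2,0,0,0,0,0],[-1,0,0,0,0,0,0]]' |grep -E "pos|force|ori"
$H '[[-1,0,0,0.08,0,0,0],[-1,0,0,0.05,0,0,0],[-1,0,0,0,0,0,0]]' |grep -E "pos|force|ori"
python3 rel.py 0.5080 0.2187 0.065 2 3.93
```

```text
tool_pos: [0.5054, 0.2179, 0.2235]
orientation: [-180.0, -2.1, -176.1]
force: [-0.5, 0.6, -1.9]
gripper_force: 30.0
tool_pos: [0.5046, 0.2177, 0.2217]
orientation: [-180.0, -2.1, -176.0]
force: [-6.9, -0.8, 13.6]
gripper_force: 30.0
t 9.72 grasp [0.499  0.2173 0.0628] scoop rpy [-0.02  2.05  3.96] open 0.016 F [-6.9 -0.8 13.6]
shift units (now axes) [-0.36  0.03 -0.1 ] (target axes) [-0.36  0.03 -0.1 ] turn units [-0.   -0.01  0.01]
```

```bash
H="python3 -m handwheel"
$H '[[-1,-0.1,0.01,-0.05,0,0,0],[-1,-0.3,0.01,-0.011,0,0,0],[-1,-0.4,0.01,-0.014,0,0,0],[-1,-0.4,0,-0.014,0,0,0],[-1,-0.4,0,-0.014,0,0,0]]' |grep -E "pos|force|ori"
$H '[[-1,-0.4,0,-0.014,0,0,0],[-1,-0.4,0,-0.014,0,0,0],[-1,-0.4,0,-0.014,0,0,0],[-1,-0.4,0,-0.014,0,0,0]]' |grep -E "pos|force|ori"
python3 rel.py 0.6175 0.2262 0.065 2 3.93
python3 - <<'E'
from h import *
s=snapshot("top");q=snapshot("side")
a=cv2.resize(s['color'][160:330,90:260],None,fx=2.3,fy=2.3);b=cv2.resize(q['color'][240:410,140:310+20],None,fx=2.3,fy=2.3)
cv2.imwrite("pics/g3.png",np.hstack([a,b])[:,:800,::-1])
E
```

```text
tool_pos: [0.5456, 0.2214, 0.2218]
orientation: [-180.0, -2.1, -176.1]
force: [-4.3, 0.6, 7.5]
gripper_force: 30.0
tool_pos: [0.5855, 0.2241, 0.2218]
orientation: [-180.0, -2.1, -176.1]
force: [-4.9, -0.5, 7.6]
gripper_force: 30.0
t 10.85 grasp [0.5798 0.2236 0.0629] scoop rpy [-0.02  2.07  3.93] open 0.0161 F [-4.9 -0.5  7.6]
shift units (now axes) [-1.5  -0.   -0.14] (target axes) [-1.5  -0.   -0.14] turn units [-0.   -0.01  0.  ]
```

View pics/g3.png

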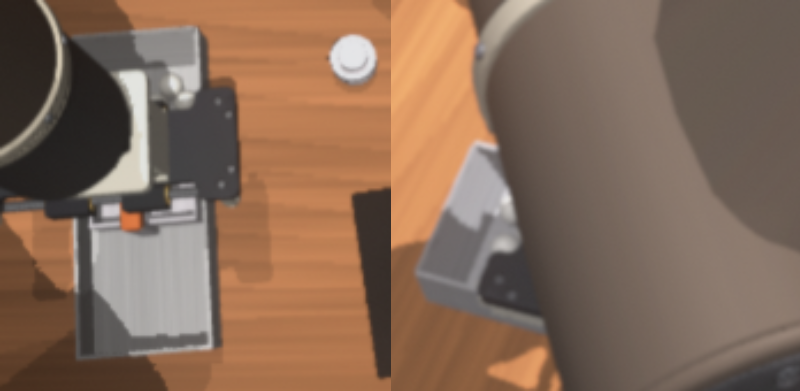

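The scoop is advancing centred in the tray, no balls left behind it, and balls are gathered ahead at crop (170,85). I continue to the wall.

```bash
H="python3 -m handwheel"
$H '[[-1,-0.3,0,-0.011,0,0,0],[-1,-0.3,0,-0.011,0,0,0],[-1,-0.3,0,-0.011,0,0,0]]' |grep -E "pos|force|ori"
$H '[[-1,-0.25,0,-0.009,0,0,0],[-1,-0.15,0,-0.005,0,0,0]]' |grep -E "pos|force|ori"
python3 rel.py 0.6175 0.2262 0.065 2 3.93
```

```text
tool_pos: [0.6077, 0.2256, 0.2219]
orientation: [-180.0, -2.1, -176.1]
force: [-4.5, -0.3, 7.3]
gripper_force: 30.0
tool_pos: [0.6175, 0.2262, 0.2219]
orientation: [-180.0, -2.1, -176.1]
force: [-7.8, -0.5, 10.7]
gripper_force: 30.0
t 11.57 grasp [0.6117 0.2257 0.063 ] scoop rpy [-0.03  2.12  3.93] open 0.0156 F [-7.8 -0.5 10.7]
shift units (now axes) [-0.22  0.   -0.09] (target axes) [-0.22  0.   -0.09] turn units [-0.01 -0.02 -0.  ]
```

```bash
H="python3 -m handwheel"
$H '[[-1,-0.15,0,-0.01,0,0,0],[-1,-0.12,0,-0.01,0,0,0]]' |grep -E "pos|force|ori"
$H '[[-1,0.16,0,-0.03,0,-0.3,0],[-1,0.25,0,-0.05,0,-0.4,0]]' |grep -E "pos|force|ori"
python3 rel.py 0.6149 0.226 0.070 -15 3.93
```

```text
tool_pos: [0.6238, 0.2265, 0.222]
orientation: [-180.0, -2.2, -176.1]
force: [-8.4, 0.5, 9.4]
gripper_force: 30.0
tool_pos: [0.6132, 0.2256, 0.2224]
orientation: [-179.9, 2.0, -176.1]
force: [-3.3, -1.2, -0.4]
gripper_force: 30.0
t 12.07 grasp [0.6187 0.2257 0.0635] scoop rpy [-0.08 -1.99  3.87] open 0.0157 F [-3.3 -1.2 -0.4]
shift units (now axes) [ 1.57  0.01 -0.1 ] (target axes) [ 1.51  0.01 -0.45] turn units [-0.01 -2.17 -0.01]
```

```bash
H="python3 -m handwheel"
$H '[[-1,0.26,0,-0.055,0,-0.43,0],[-1,0.27,0,-0.055,0,-0.43,0],[-1,0.28,0,-0.055,0,-0.43,0],[-1,0.29,0,-0.055,0,-0.43,0],[-1,0.3,0,-0.055,0,-0.43,0]]' |grep -E "pos|force|ori"
python3 rel.py 0.6149 0.226 0.16 -18 3.93
python3 - <<'E'
from h import *
s=snapshot("top");q=snapshot("side")
a=cv2.resize(s['color'][160:330,90:260],None,fx=2.3,fy=2.3);b=cv2.resize(q['color'][240:410,140:310+20],None,fx=2.3,fy=2.3)
cv2.imwrite("pics/g4.png",np.hstack([a,b])[:,:800,::-1])
E
```

```text
tool_pos: [0.5783, 0.2237, 0.2252]
orientation: [-180.0, 15.0, -176.1]
force: [1.5, -1.0, -1.1]
gripper_force: 30.0
t 12.7 grasp [0.6195 0.2265 0.0717] scoop rpy [ -0.03 -15.05   3.93] open 0.0158 F [ 1.5 -1.  -1.1]
shift units (now axes) [-0.41 -0.01 -3.45] (target axes) [-0.59 -0.01 -3.43] turn units [-0.   -0.49 -0.  ]
```

View pics/g4.png

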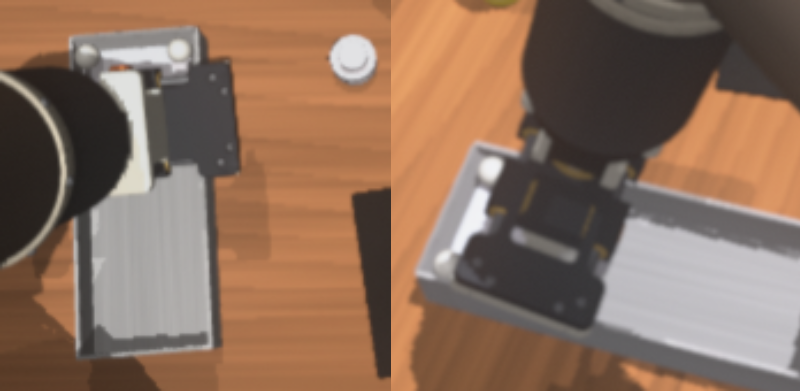

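Two balls are visible at the far end, at top crop (88,52) and (178,48) and side crop (445,262) and (490,170). I'll triangulate their heights.

Run:
```python
from h import *
s=snapshot("top");q=snapshot("side")
Ps=[np.c_[S['R'],S['t']] for S in(s,q)]
un=lambda S,uv:cv2.undistortPointsIter(np.float64(uv).reshape(-1,1,2),*K(S),None,None,(3,50,1e-9)).reshape(-1,2).T
a=[(90+88/2.3,160+52/2.3),(90+178/2.3,160+48/2.3)]; b=[(140+(445-391)/2.3,240+262/2.3),(140+(490-391)/2.3,240+170/2.3)]
X=cv2.triangulatePoints(*Ps,un(s,a),un(q,b)); X=(X[:3]/X[3]).T; print(X.round(4), px(s,X)-a, px(q,X)-b)
c,sn=np.cos(np.radians(3.93)),np.sin(np.radians(3.93))
d=X[:,:2]-[.5606,.2223]; print("tray xy",(d@np.array([[c,-sn],[sn,c]])).round(4))
```

```text
[[0.681  0.2676 0.0374]
 [0.6831 0.1953 0.037 ]] [[0.08489673 0.48559698]
 [0.10329384 0.60317292]] [[-0.58036054 -0.20342351]
 [-0.68760653 -0.23405764]]
tray xy [[ 0.1233  0.0369]
 [ 0.1204 -0.0353]]
```

```bash
H="python3 -m handwheel"
$H '[[-1,0.24,0,-0.05,0,-0.3,0],[-1,0.18,0,-0.05,0,-0.2,0],[-1,0,0,0,0,0,0],[-1,0,0,0,0,0,0]]' |grep -E "pos|force|ori"
python3 rel.py 0.6149 0.226 0.16 -18 3.93
python3 - <<'E'
from h import *
s=snapshot("top");q=snapshot("side")
a=cv2.resize(s['color'][160:330,90:260],None,fx=2.3,fy=2.3);b=cv2.resize(q['color'][240:410,140:310+20],None,fx=2.3,fy=2.3)
cv2.imwrite("pics/g5.png",np.hstack([a,b])[:,:800,::-1])
E
```

```text
tool_pos: [0.5687, 0.223, 0.226]
orientation: [180.0, 18.1, -176.1]
force: [0.1, 0.6, -3.2]
gripper_force: 30.0
t 13.4 grasp [0.6178 0.2264 0.0749] scoop rpy [  0.   -18.06   3.89] open 0.016 F [ 0.1  0.6 -3.2]
shift units (now axes) [-0.95 -0.01 -3.27] (target axes) [-0.95 -0.01 -3.28] turn units [-0.    0.01 -0.01]
```

View pics/g5.png

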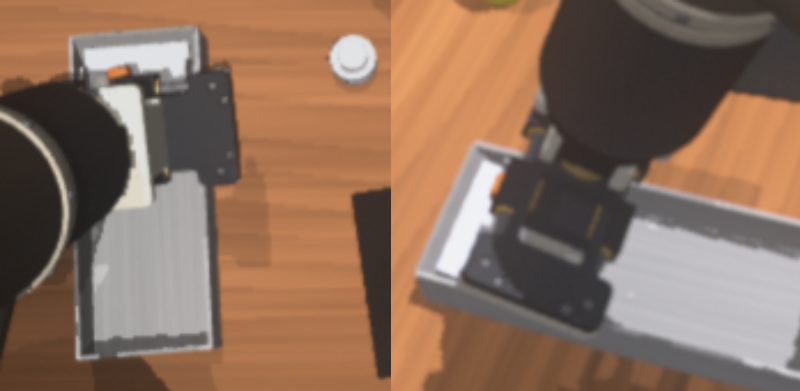

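Both balls have rolled back into the pan: the tray is empty around it, and the weight reading is up. I lift, then carry it over the bowl.

```bash
H="python3 -m handwheel"
$H '[[-1,-0.06,0,-0.19,0,0,0],[-1,-0.12,0,-0.38,0,0,0],[-1,-0.2,0,-0.6,0,0,0],[-1,-0.25,0,-0.75,0,0,0],[-1,-0.28,0,-0.85,0,0,0]]' |grep -E "pos|force|ori"
$H '[[-1,-0.28,0,-0.85,0,0,0],[-1,-0.28,0,-0.85,0,0,0],[-1,-0.28,0,-0.85,0,0,0],[-1,-0.25,0,-0.75,0,0,0],[-1,-0.2,0,-0.6,0,0,0]]' |grep -E "pos|force|ori"
$H '[[-1,-0.1,0,-0.35,0,0,0],[-1,0.05,-0.15,-0.01,0,0,0],[-1,0.1,-0.3,-0.03,0,0,0],[-1,0.16,-0.5,-0.05,0,0,0],[-1,0.22,-0.7,-0.07,0,0,0]]' |grep -E "pos|force|ori"
python3 rel.py 0.506 -0.214 0.26 -18 3.93
python3 - <<'E'
from h import *
s=snapshot("top");q=snapshot("side")
a=cv2.resize(s['color'][140:330,90:280],None,fx=2.1,fy=2.1);b=cv2.resize(q['color'][200:390,140:330],None,fx=2.1,fy=2.1)
cv2.imwrite("pics/g6.png",np.hstack([a,b])[:,:800,::-1])
E
```

```text
tool_pos: [0.5677, 0.2232, 0.2994]
orientation: [180.0, 18.0, -176.1]
force: [-0.5, -0.8, -1.9]
gripper_force: 30.0
tool_pos: [0.568, 0.2233, 0.4026]
orientation: [179.9, 18.0, -176.1]
force: [0.3, 0.5, -3.7]
gripper_force: 30.0
tool_pos: [0.5566, 0.1797, 0.4096]
orientation: [-180.0, 18.0, -176.1]
force: [0.1, -0.3, -2.4]
gripper_force: 30.0
t 15.38 grasp [0.6057 0.183  0.2584] scoop rpy [ -0.04 -18.01   3.95] open 0.016 F [ 0.1 -0.3 -2.4]
shift units (now axes) [  4.8  -15.57  -1.62] (target axes) [  4.8  -15.57  -1.63] turn units [-0.01  0.    0.  ]
```

View pics/g6.png

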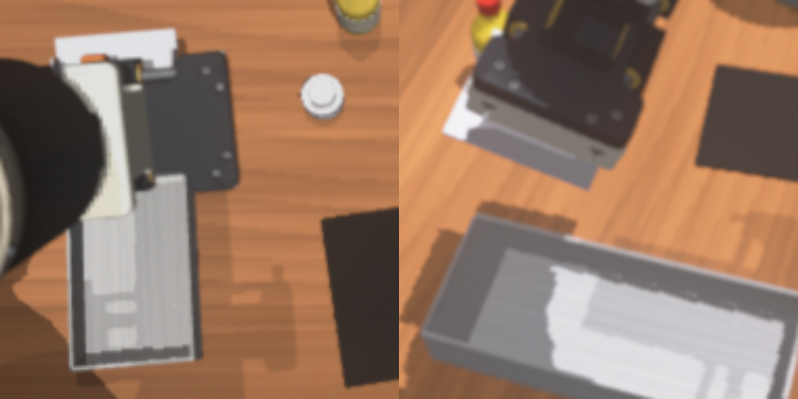

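The tray is empty in the side view, so all six balls are in the scoop. On to the bowl.

```bash
H="python3 -m handwheel"
$H '[[-1,0.26,-0.85,-0.09,0,0,0],[-1,0.28,-0.9,-0.09,0,0,0],[-1,0.28,-0.9,-0.09,0,0,0],[-1,0.28,-0.9,-0.09,0,0,0],[-1,0.28,-0.9,-0.09,0,0,0]]' |grep -E "pos"
$H '[[-1,0.28,-0.9,-0.09,0,0,0],[-1,0.28,-0.9,-0.09,0,0,0],[-1,0.28,-0.9,-0.09,0,0,0],[-1,0.28,-0.9,-0.09,0,0,0],[-1,0.28,-0.9,-0.09,0,0,0]]' |grep -E "pos"
$H '[[-1,0.28,-0.9,-0.09,0,0,0],[-1,0.28,-0.9,-0.09,0,0,0],[-1,0.28,-0.9,-0.09,0,0,0],[-1,0.26,-0.85,-0.09,0,0,0],[-1,0.23,-0.75,-0.08,0,0,0]]' |grep -E "pos"
$H '[[-1,0.2,-0.65,-0.07,0,0,0],[-1,0.15,-0.5,-0.05,0,0,0],[-1,0.1,-0.32,-0.03,0,0,0],[-1,0.05,-0.15,0,0,0,0],[-1,0,0,0,0,0,0]]' |grep -E "pos|force|ori"
python3 rel.py 0.506 -0.214 0.19 -18 3.93
```

```text
tool_pos: [0.5276, 0.0655, 0.4103]
tool_pos: [0.4984, -0.049, 0.4101]
tool_pos: [0.4706, -0.1585, 0.4103]
tool_pos: [0.4614, -0.1985, 0.4098]
orientation: [180.0, 18.1, -176.1]
force: [-0.4, -0.2, -3.0]
gripper_force: 30.0
t 17.98 grasp [ 0.5106 -0.1951  0.2587] scoop rpy [  0.   -18.06   3.9 ] open 0.0158 F [-0.4 -0.2 -3. ]
shift units (now axes) [ 1.07 -0.74  2.54] (target axes) [ 1.07 -0.74  2.54] turn units [-0.    0.01 -0.  ]
```

```bash
H="python3 -m handwheel"
$H '[[-1,0.2,-0.15,0.4,0,0,0],[-1,0.3,-0.2,0.75,0,0,0],[-1,0.3,-0.2,0.75,0,0,0],[-1,0.2,-0.15,0.5,0,0,0],[-1,0.07,-0.04,0.14,0,0,0]]' |grep -E "pos|force"
$H '[[-1,-0.53,0,0.022,0,0.8,0],[-1,-0.53,0,0.022,0,0.8,0],[-1,-0.53,0,0.022,0,0.8,0],[-1,-0.53,0,0.022,0,0.8,0],[-1,-0.53,0,0.022,0,0.8,0]]' |grep -E "pos|force"
python3 rel.py 0.506 -0.214 0.18 50 3.93
```

```text
tool_pos: [0.457, -0.2172, 0.3401]
force: [-0.2, 1.1, -2.4]
gripper_force: 30.0
tool_pos: [0.5234, -0.2126, 0.349]
force: [0.7, -0.4, -3.1]
gripper_force: 30.0
t 19.23 grasp [ 0.5069 -0.2138  0.1908] scoop rpy [-0.03  5.98  3.94] open 0.016 F [ 0.7 -0.4 -3.1]
shift units (now axes) [-4.43 -0.01  2.22] (target axes) [-4.73 -0.01 -1.48] turn units [-0.01  7.34 -0.  ]
```

```bash
H="python3 -m handwheel"
$H '[[-1,-0.52,0,0.1,0,0.8,0],[-1,-0.52,0,0.1,0,0.8,0],[-1,-0.52,0,0.1,0,0.8,0],[-1,-0.53,0,0.05,0,0.8,0],[-1,-0.53,0,0.022,0,0.8,0]]' |grep -E "pos|force"
$H '[[-1,-0.53,0,0.022,0,0.8,0],[-1,-0.53,0,0.022,0,0.8,0],[-1,-0.53,0,0.022,0,0.8,0],[-1,-0.53,0,0.022,0,0.8,0],[-1,0,0,0,0,0,0]]' |grep -E "pos|force"
$H '[[-1,0,0,0,0,0,0],[-1,0,0,0,0,0,0],[-1,0,0,0,0,0,0],[-1,0,0,0,0,0,0]]' |grep -E "pos|force"
python3 rel.py 0.506 -0.214 0.2 0 7.9
python3 - <<'E'
from h import *
s=snapshot("top");q=snapshot("side")
a=cv2.resize(s['color'][170:340,320:490],None,fx=2.3,fy=2.3);b=cv2.resize(q['color'][70:240,260:430],None,fx=2.3,fy=2.3)
cv2.imwrite("pics/g7.png",np.hstack([a,b])[:,:800,::-1])
E
```

```text
tool_pos: [0.5841, -0.2084, 0.3221]
force: [0.2, -0.2, -1.1]
gripper_force: 30.0
tool_pos: [0.6245, -0.2055, 0.286]
force: [-0.1, -0.4, -1.5]
gripper_force: 30.0
tool_pos: [0.6234, -0.2058, 0.2888]
force: [-0.1, -0.2, -0.6]
gripper_force: 30.0
t 20.98 grasp [ 0.5036 -0.214   0.1846] scoop rpy [-0.   49.06  3.92] open 0.0159 F [-0.1 -0.2 -0.6]
shift units (now axes) [ 5.21 -0.01  1.72] (target axes) [ 4.7   0.32 -2.81] turn units [ 0.28 -8.17 -0.62]
```

View pics/g7.png

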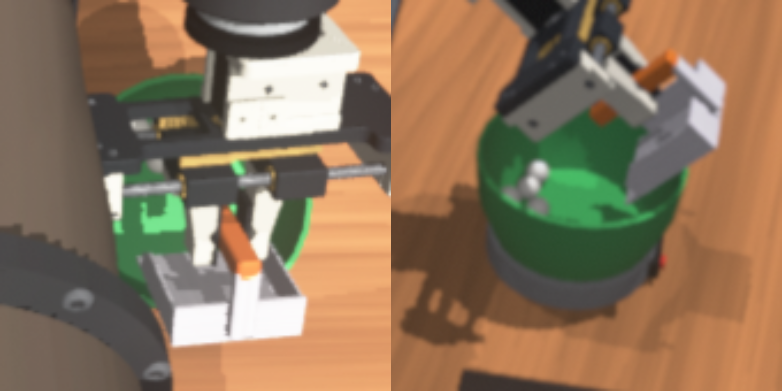

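The side view shows white balls inside the bowl at crop ~(535,180), and the tipped pan looks empty. That is 10 pictures viewed, so I go on with numbers only: level the scoop and carry it back.

```bash
H="python3 -m handwheel"
$H '[[-1,0.53,0,0.022,0,-0.8,0],[-1,0.53,0,0.022,0,-0.8,0],[-1,0.53,0,0.022,0,-0.8,0],[-1,0.53,0,0.022,0,-0.8,0],[-1,0.53,0,0.022,0,-0.8,0]]' |grep -E "pos|force"
$H '[[-1,0.53,0,0.022,0,-0.8,0],[-1,0.53,0,0.022,0,-0.8,0],[-1,0.53,0,0.022,0,-0.8,0],[-1,0.53,0,0.022,0,-0.8,0],[-1,0.53,0,0.022,0,-0.8,0]]' |grep -E "pos|force"
$H '[[-1,0.12,0,-0.5,0,-0.17,-0.2],[-1,0,0,-0.7,0,0,-0.2],[-1,0,0,-0.4,0,0,-0.2],[-1,0,0,0,0,0,0]]' |grep -E "pos|force"
python3 rel.py 0.490 -0.0065 0.21 0 7.5
python3 - <<'E'
from h import *
q=snapshot("side");s=snapshot("top")
for S,n in((q,"side"),(s,"top")):
    h=cv2.cvtColor(S['color'],cv2.COLOR_RGB2HSV)
    g=cv2.inRange(h,(55,120,30),(80,255,255)); hull=cv2.convexHull(np.argwhere(g)[:,::-1].astype(np.int32))
    m=np.zeros(g.shape,np.uint8); cv2.fillConvexPoly(m,hull,255)
    w=cv2.inRange(h,(0,0,110),(180,45,255))&m; k,l,st,c=cv2.connectedComponentsWithStats(w)
    print(n,[(c[i].round(),st[i,2:].tolist()) for i in range(1,k) if st[i,4]>12])
E
```

```text
tool_pos: [0.5708, -0.2094, 0.3283]
force: [-0.1, 0.7, -2.0]
gripper_force: 30.0
tool_pos: [0.5065, -0.2138, 0.3432]
force: [0.3, 0.8, -1.6]
gripper_force: 30.0
tool_pos: [0.5051, -0.2139, 0.3838]
force: [0.2, 1.4, -3.0]
gripper_force: 30.0
t 22.82 grasp [ 0.5049 -0.2139  0.2248] scoop rpy [-0.    0.07  7.56] open 0.0159 F [ 0.2  1.4 -3. ]
shift units (now axes) [-0.49  8.3   0.59] (target axes) [-0.48  8.3   0.59] turn units [-0.   -0.01  0.01]
side [(array([337., 120.]), [17, 16, 152]), (array([320., 151.]), [21, 23, 215])]
top []
```

```bash
H="python3 -m handwheel"
$H '[[-1,-0.03,0.4,0,0,0,0],[-1,-0.05,0.8,0,0,0,0],[-1,-0.06,0.95,0,0,0,0],[-1,-0.06,0.95,0,0,0,0],[-1,-0.06,0.95,0,0,0,0]]' |grep -E "pos|force"
$H '[[-1,-0.06,0.95,0,0,0,0],[-1,-0.06,0.95,0,0,0,0],[-1,-0.05,0.95,0,0,0,0],[-1,-0.04,0.8,0,0,0,0],[-1,-0.02,0.45,0,0,0,0]]' |grep -E "pos|force"
$H '[[-1,-0.01,0.15,0.5,0,0,0],[-1,0,0,1,0,0,0],[-1,0,0,1,0,0,0],[-1,0,0,1,0,0,0],[-1,0,0,1,0,0,0]]' |grep -E "pos|force"
$H '[[-1,0,0,0.8,0,0,0],[-1,0,0,0.4,0,0,0],[-1,0,0,0,0,0,0]]' |grep -E "pos|force"
python3 rel.py 0.490 -0.0065 0.064 0 7.5
```

```text
tool_pos: [0.4974, -0.1115, 0.3824]
force: [1.4, 0.3, -1.9]
gripper_force: 30.0
tool_pos: [0.4897, -0.0092, 0.3826]
force: [-0.4, 0.2, -1.1]
gripper_force: 30.0
tool_pos: [0.4892, -0.0071, 0.2688]
force: [-0.2, 0.3, -1.5]
gripper_force: 30.0
tool_pos: [0.4893, -0.0069, 0.2397]
force: [-0.4, -0.2, -1.3]
gripper_force: 30.0
t 25.18 grasp [ 0.4886 -0.007   0.0807] scoop rpy [-0.01  0.22  7.5 ] open 0.0159 F [-0.4 -0.2 -1.3]
shift units (now axes) [-0.03  0.01  0.67] (target axes) [-0.03  0.01  0.67] turn units [-0.   -0.04  0.  ]
```

```bash
H="python3 -m handwheel"
$H '[[-1,0,0,0.3,0,0,0],[-1,0,0,0.2,0,0,0],[-1,0,0,0.1,0,0,0],[-1,0,0,0,0,0,0]]' |grep -E "pos|force"
$H '[[-1,0,0,0.07,0,0,0],[-1,0,0,0,0,0,0]]' |grep -E "pos|force|ori"
```

```text
tool_pos: [0.4894, -0.0065, 0.2254]
force: [-0.5, -0.1, -1.3]
gripper_force: 30.0
tool_pos: [0.4893, -0.0066, 0.2242]
orientation: [180.0, -0.1, -172.5]
force: [-3.3, 0.1, 4.9]
gripper_force: 30.0
```

```bash
H="python3 -m handwheel"
$H '[[-1,0,0,0.02,0,0,0],[0,0,0,0,0,0,0],[0.3,0,0,0,0,0,0],[1,0,0,0,0,0,0],[1,0,0,0,0,0,0]]' |grep -E "pos|force|open"
$H '[[1,0,0,0,0,0,0],[1,0,0,0,0,0,0],[1,0,0,-0.3,0,0,0],[1,0,0,-0.8,0,0,0],[1,0,0,-1,0,0,0]]' |grep -E "pos|force|open"
$H '[[1,0,0,-1,0,0,0],[1,0,0,-1,0,0,0],[1,0,0,-1,0,0,0],[1,0,0,-1,0,0,0],[1,0,0,-1,0,0,0]]' |grep -E "pos|force|open"
$H '[[1,1,0,0,0,0,0],[1,1,0,0,0,0,0],[1,1,0,0,0,0,0],[1,1,0,0,0,0,0],[1,1,0,0,0,0,0]]' |grep -E "pos|force|open"
python3 - <<'E'
from h import *
q=snapshot("side");s=snapshot("top")
for S,n in((q,"side"),(s,"top")):
    cv2.imwrite(f"pics/end_{n}.png",S['color'][:,:,::-1])
    h=cv2.cvtColor(S['color'],cv2.COLOR_RGB2HSV)
    g=cv2.inRange(h,(55,120,30),(80,255,255)); g=cv2.morphologyEx(g,cv2.MORPH_OPEN,np.ones((5,5)))
    m=np.zeros(g.shape,np.uint8); cv2.fillConvexPoly(m,cv2.convexHull(np.argwhere(g)[:,::-1].astype(np.int32)),255)
    w=cv2.bitwise_not(cv2.inRange(h,(50,70,0),(90,255,255)))&m; k,l,st,c=cv2.connectedComponentsWithStats(w)
    print(n,[(c[i].round(),st[i,2:].tolist()) for i in range(1,k) if st[i,4]>30])
    o=cv2.inRange(h,(4,155,150),(16,255,255)); k,l,st,c=cv2.connectedComponentsWithStats(o)
    for i in range(1,k):
        if st[i,4]>80:
            r=cv2.minAreaRect(np.float32(pt(S,np.argwhere(l==i)[:,::-1],.072)[:,:2]*1000)); print("orange",n,c[i].round(1),st[i],pt(S,c[i],.07).round(4),r)
E
```

```text
tool_pos: [0.4895, -0.0065, 0.2232]
force: [0.1, -0.0, 0.2]
opening: 0.0502
gripper_force: 0.0
tool_pos: [0.4894, -0.0066, 0.2764]
force: [0.6, -0.3, -0.2]
opening: 0.0875
gripper_force: 0.0
tool_pos: [0.4895, -0.0067, 0.4022]
force: [0.3, 0.1, -0.1]
opening: 0.0877
gripper_force: 0.0
tool_pos: [0.3649, -0.0232, 0.4014]
force: [0.6, -0.2, 0.0]
opening: 0.0881
gripper_force: 0.0
side [(array([320., 151.]), [21, 25, 282])]
orange side [323.9 234.9] [315 230  21  10 138] [[ 0.5133 -0.0039  0.07  ]] ((511.94390869140625, -3.0633935928344727), (34.36445236206055, 16.95107650756836), 4.729187965393066)
top [(array([396., 228.]), [46, 19, 432]), (array([364., 241.]), [12, 12, 104]), (array([389., 239.]), [12, 11, 103])]
orange top [276.1 273.2] [271 263  11  23 159] [[ 0.5097 -0.0029  0.07  ]] ((508.15533447265625, -2.8692569732666016), (39.21763610839844, 12.812297821044922), 7.2017645835876465)
```

Top view: the bowl contains blobs of about 104, 103 and 432 px at roughly 104 px per ball, so all six balls are in it. The scoop's handle sits where expected on the mat. Handing in.

```bash
python3 -c "
from plant import *
print(get_obs()['clock'],close_job())"
```

```text
the job is handed in; nothing more can be done
28.525 None
```

The job was handed in at 28.5 s: by pixel count all six balls are in the green bowl, the scoop is back upright and released on its mat, and the block, turned part and oil bottle were not touched; no verdict was returned.

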